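# Show a collection tube to the inspection camera

### The arm

A 7-joint arm with a two-finger parallel gripper is mounted at the origin on the work surface. World frame = base frame: x ahead of the robot, y to its left, z up, the work surface at z = 0. Lengths are in m, angles in rad, forces in N, time in s.
With the tool pointing down it reaches from about 0.425 to 0.95 m from the base axis. Payload 4.7 kg.
Tool frame: the origin (TCP) lies between the finger pads; the fingertips stand 25 mm ahead of it and the grasp point (between the pads) lies 6 mm ahead of it; z points along the fingers, y is the line along which they close (so a half turn about z gives the same grasp; the last joint's range is limited). The gripper opens to 85 mm and grips with 20 to 120 N. Pads are 22 mm wide; open, the fingers measure 114 mm over their backs; the gripper's body (76 mm by 85 mm) begins 54 mm behind the grasp point. The pads swing forward as they close: fully open they stand 13 mm farther back than shut.
Start: joints at [-1.35, 0.469, -0.049, 1.532, 0.024, 1.141, -0.082], TCP at [0.167, 0.654, 0.256] pointing down, gripper open.
Joint ranges: [-2.59, 2.59], [-0.33, 1.99], [-1.39, 1.29], [0.1, 2.45], [-1.04, 4.18], [0.21, 1.99], [-2.66, 2.66]. Speed limits (rad/s): [2.57, 2.57, 3.14, 3.14, 3.14, 3.14, 3.14].

### API

Orientations are given as a 3x3 rotation matrix whose columns are the frame's x, y, z axes.
In Python, from rig import * gives the robot as it stands. Calls block until the motion is done:
- movep(position, orientation): joint-space move of the TCP to a pose.
- move_l(position, attitude=None, feed=0.15, until_force=None): straight line of the TCP; attitude=None keeps the orientation; feed is the mean speed in m/s. With until_force (N) it stops when the force on the tool has changed by that much, and returns True; else False.
- move_joints(angles): joint-space move.
- command_gripper(opening, newtons=None): finger opening in m; newtons is the grip in N (None keeps the last); returns when the fingers have stopped.
- sleep(seconds).
- inverse_kinematics(position, orientation): joint angles nearest the present ones, or None.
- sense(): the state.
- camera(name): name is "side" or "top"; returns (picture, depth): 480x640x3 uint8, red, green, blue; 480x640 float32, m along the optical axis (not along the pixel's ray), 0 where there is no reading.
- camera_params(name): a dict with "K" (3x3 intrinsics, pixels), "dist" ([k1, k2, p1, p2, k3] as OpenCV has them; the pictures are not rectified), "position" and "rotation" of the camera in the world. Camera axes: x right, y down, z forward; pixel columns grow to the right and rows downward; lengths in m; the calibration is good to about 2 mm. A picture is of the moment at which its call begins. camera_params takes no time and is no camera call.
A pose or a line that the arm cannot do raises Unreachable and nothing moves.
- finish_job(): hands the job in; it is judged then, once.
The state is a dict: "time_s": time; "joint_pos": joint angles; "qd": joint speeds; "joint_efforts": joint torques, N m; "position": TCP position; "tcp_rot": TCP orientation; "wrist_force": force on the tool from outside, world axes, zero at the start; "ft_torque": the same for the moment, N m; "finger_gap": finger opening in m; "gripper_force": force on a finger pad.
Only numpy, scipy, OpenCV 4.12 (cv2) and the standard library are available. Lean on these libraries where they do the work, as an engineer would, in place of code of your own. Each camera call takes 0.05 s, during which the arm holds its last target. There are 200 camera calls.

### The job

Draw the collection tube with the yellow band straight off its spigot on the sampling manifold and show it to the inspection camera: hold it in the air with its open mouth centred on the lens's line of sight, 100 mm in front of the lens and facing squarely into it, so that the tube lies along the (downward tilted) line of sight. Finish while still holding the tube there, motionless and gripped by the robot alone. Do not touch the camera or its stand or let the tube drop onto the bench, and leave the other two tubes and the things lying on the bench where they are.

Things in the scene. Friction and masses are not known exactly. Their poses are not given: they have to be found in the camera images.
- tube_yellow: White plastic tube with a 20 mm wide yellow band 20 to 40 mm behind its middle; lies level on the manifold. 34 mm outside diameter, 26 mm bore, 110 mm long, about 70 g; a grey nozzle 16 mm across sticks 12 mm out of its closed tail. Origin: on its axis at mid-length; x runs along the tube to the open mouth (x = +55 mm; tail at -55 mm). The one to show.
- tube_yellow_mouth (a point): Centre of the yellow-banded tube's open mouth (55 mm from its middle). Axes as the tube's.
- tube_yellow_tail (a point): Centre of the yellow-banded tube's closed tail face (55 mm from its middle the other way). Axes as the tube's.
- tube_red: White plastic tube with a 20 mm wide red band 20 to 40 mm behind its middle; lies level on the manifold. 34 mm outside diameter, 26 mm bore, 110 mm long, about 70 g; a grey nozzle 16 mm across sticks 12 mm out of its closed tail. Origin: on its axis at mid-length; x runs along the tube to the open mouth (x = +55 mm; tail at -55 mm). Leave in place.
- tube_blue: White plastic tube with a 20 mm wide blue band 20 to 40 mm behind its middle; lies level on the manifold. 34 mm outside diameter, 26 mm bore, 110 mm long, about 70 g; a grey nozzle 16 mm across sticks 12 mm out of its closed tail. Origin: on its axis at mid-length; x runs along the tube to the open mouth (x = +55 mm; tail at -55 mm). Leave in place.
- manifold: Fixed sampling manifold: white block 60 x 300 x 90 mm (x, y, z), with an aluminium base plate 10 mm thick reaching 155 mm from the block's middle towards the robot. Origin: centre of the block's underside, z up, x away from the tubes. Three tube places at y = -95, 0 and +95 mm, in any colour order.
- manifold_spigot (a point): Root of the middle spigot on the block's face, 60 mm above the bench; axes as the manifold's. Each place has a level spigot 20 mm across, 25 mm long towards -x, reaching 18 to 24 mm into the tube with 3 mm play all round. Two cradles narrower than the tube carry it only from below, 46 mm tailwards and 42 mm mouthwards of its middle. To free it pull 35 to 45 mm to -x, then lift.
- camera_stand: Fixed stand of the inspection camera: grey foot 130 x 120 x 16 mm, steel column 22 mm in diameter, 346 mm tall, 55 mm behind the origin. Origin: on the bench directly below the head's tilt hinge, z up; the camera looks towards this frame's -x (seen from above). The hinge is 300 mm above the bench.
- camera_head (a joint): Downward tilt of the camera head about its level hinge, rad: 0 looks level, positive looks down; between 0.3 and 0.55 at the start; a stiff hinge that stays put. The head is a white box 70 x 56 x 56 mm with a black lens barrel and a 64 mm ring light in front.
- camera_lens (a point): Centre of the lens's front glass, on the line of sight, 60 mm ahead of the tilt hinge. Axes are the tilted head's: -x is the viewing direction, +x points back into the camera, y is level.
- camera_focus (a point): The point where the tube's mouth belongs: on the line of sight, 100 mm in front of the lens glass (an empty point in the air, 215 to 255 mm above the bench). Axes as the camera head's: a tube shown squarely has its x axis (towards the mouth) along this x axis.
- inhaler_blue: Light blue L-shaped inhaler lying on the bench near the robot, about 76 x 59 x 26 mm. Origin: underside, middle of its long part. Leave alone.
- canister: Small aluminium canister standing on the bench at the left, 24 mm in diameter, 58 mm tall. Origin: centre of its underside. Leave alone.
- adapter: Blue plastic ring, 44 mm outside, 28 mm inside, 22 mm tall, on the bench at the left. Origin: centre of its underside. Leave alone.
There are look-alikes about, which are no part of the job. What is shaped like the tube_yellow but pink or purple is not meant.

How it is judged:
On the way:
1. the yellow-banded tube is gripped and drawn off its spigot (contact force between the fingers and tube_yellow above 0.5 N and x of tube_yellow_mouth in the frame of manifold below -0.058 m), for 0.1 s.
At the end, for the whole second after the job is handed in: Fingers hold the yellow-banded tube still in the air (over 120 mm up, touching nothing else); its mouth faces the lens within 22 mm of the point 100 mm before it, tube within 0.2 rad of the line of sight; other tubes moved under 10 mm, other loose things under 20 mm (distance between tube_yellow_mouth and camera_focus below 0.022 m and angle between the x axis of tube_yellow and the x axis of camera_focus, either way round below 0.2 rad and distance between tube_yellow_tail and camera_lens above 0.16 m and height (world z) of tube_yellow above 0.12 m and contact force between the fingers and tube_yellow above 1 N and contact force between tube_yellow and manifold below 0.05 N and contact force between tube_yellow and camera_stand below 0.05 N and linear speed of tube_yellow below 0.03 m/s and angular speed of tube_yellow below 0.3 rad/s and distance of each of tube_red, tube_blue from where it was at the start of the episode below 0.01 m and distance of each of inhaler_blue, canister, adapter from where it was at the start of the episode below 0.02 m); the arm keeps its last pose, push and grip.
It fails at once if another tube is moved from its place on the manifold (over 10 mm) (distance of any of tube_red, tube_blue from where it was at the start of the episode above 0.01 m).
It fails at once if the camera or its stand is touched (over 1 N) (contact force between camera_stand and anything else above 1 N).
It fails at once if a thing lying on the bench is displaced (over 20 mm) (distance of any of inhaler_blue, canister, adapter from where it was at the start of the episode above 0.02 m).
It fails at once if the yellow-banded tube falls to the bench (its middle under 35 mm up) (height (world z) of tube_yellow below 0.035 m).
It also fails if it takes over 37 s, if anything falls off the work surface, if the arm or the gripper's body presses on something with over 40 N, if the wrist force passes 120 N, or if a joint passes its speed limit or range.

## Working session

There is one attempt and no reset: what is moved stays moved. The work goes in short steps, each a Python script; the robot and the scene stay as the last script left them, time stands still between calls to the robot, and variables do not carry over. Pictures are saved under pics/ and viewed, at most 10 in all, crops included, and the job is handed in when it is done.

```bash
ls; mkdir -p pics
python3 - <<'E'
from rig import *
import numpy as np,cv2
for n in("top","side"):
    p,d=camera(n); cv2.imwrite(f"pics/{n}0.png",p[:,:,::-1]); np.savez(f"{n}0.npz",p=p,d=d)
    print(n,camera_params(n))
E
```

```text
pics
top {'K': array([[491.51603167,   0.        , 331.08820966],
       [  0.        , 491.51603167, 238.55431001],
       [  0.        ,   0.        ,   1.        ]]), 'dist': array([0.02854065, 0.        , 0.        , 0.        , 0.        ]), 'position': array([0.34616373, 0.07631992, 1.43093411]), 'rotation': array([[ 0.01094139, -0.99573822,  0.09157337],
       [-0.99992235, -0.0103489 ,  0.00694246],
       [-0.00596519, -0.09164222, -0.99577413]])}
side {'K': array([[602.85658103,   0.        , 326.79114314],
       [  0.        , 602.85658103, 235.91638191],
       [  0.        ,   0.        ,   1.        ]]), 'dist': array([-0.14794356,  0.        ,  0.        ,  0.        ,  0.        ]), 'position': array([0.34115016, 1.1953012 , 1.31305998]), 'rotation': array([[-9.95289011e-01, -6.74040526e-02,  6.96884407e-02],
       [-9.69517107e-02,  6.94826524e-01, -7.12612424e-01],
       [-3.88411670e-04, -7.16011729e-01, -6.98088142e-01]])}
```

View pics/top0.png

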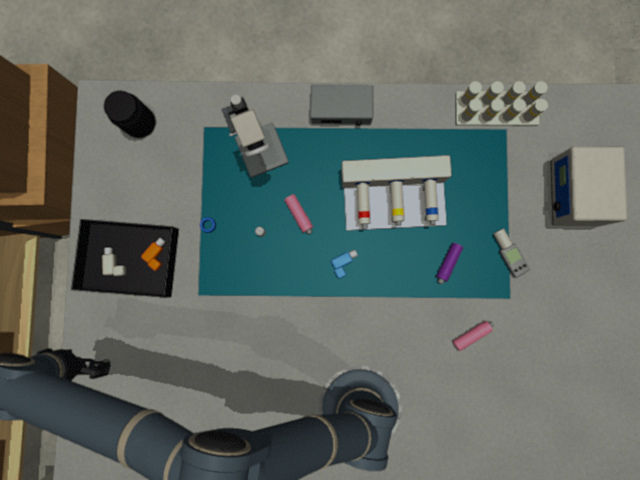

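View pics/side0.png

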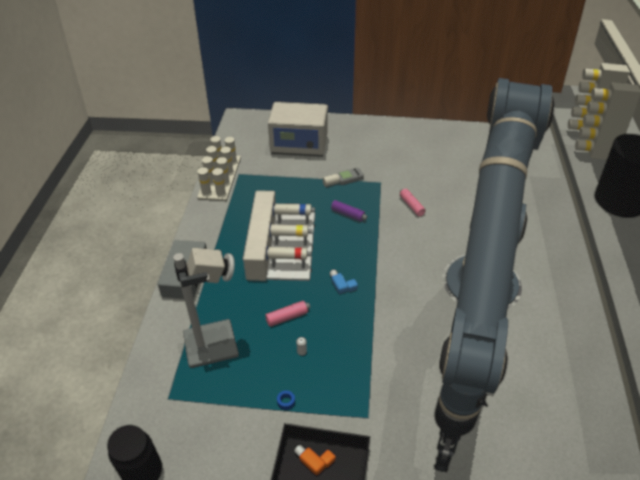

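Candidates in the top view:
- Yellow-banded tube on the manifold, (397,203): this is the one described.
- Red-banded tube, (363,205), and blue-banded tube, (431,202): leave in place.
- Pink look-alikes, (298,214) and (473,335), and the purple one, (450,262): not meant.

The inspection camera head is near (249,133), facing the robot.

```bash
cat > h.py <<'E'
import numpy as np,cv2
from rig import *
def rays(n,uv):
    c=camera_params(n); uv=np.asarray(uv,float).reshape(-1,1,2)
    q=cv2.undistortPoints(uv,c["K"],np.array(c["dist"])).reshape(-1,2)
    return c["position"],np.c_[q,np.ones(len(q))]@c["rotation"].T
def onplane(n,uv,z):
    o,r=rays(n,uv); return o+r*((z-o[2])/r[:,2])[:,None]
def cloud(n,d):
    v,u=np.mgrid[:480,:640]; o,r=rays(n,np.c_[u.ravel(),v.ravel()])
    return (o+r*d.reshape(-1,1)).reshape(480,640,3)
E
python3 - <<'E'
from h import *
np.set_printoptions(precision=4,suppress=True)
for n in("top","side"):
    f=np.load(n+"0.npz");p,d=f["p"],f["d"];P=cloud(n,d);hsv=cv2.cvtColor(p,cv2.COLOR_RGB2HSV)
    ok=d>0; X,Y,Z=P[...,0],P[...,1],P[...,2]
    def rect(m,z,name):
        m=m.astype(np.uint8); k,l,s,c=cv2.connectedComponentsWithStats(m)
        i=1+np.argmax(s[1:,4]); m=l==i; v,u=np.nonzero(m); w=onplane(n,np.c_[u,v],z)[:,:2]
        r=cv2.minAreaRect((w*1000).astype(np.float32)); print(n,name,m.sum(),s[i],r,"medz",np.median(Z[m])); return m
    man=ok&(X>.5)&(X<1)&(Y<.1)&(Y>-.3)
    rect(man&(abs(Z-.09)<.012)&(hsv[...,1]<60),.09,"block")
    foot=ok&(Y>.15)&(Y<.5)&(X>.5)&(X<.95)
    rect(foot&(abs(Z-.016)<.007)&(hsv[...,1]<60),.016,"foot")
    yb=ok&(X>.4)&(X<.9)&(Y>-.3)&(Y<.1)&(hsv[...,1]>120)&(hsv[...,2]>100)
    for nm,a,b in(("yel",20,35),("red",0,8),("blu",108,125)):
        m=yb&(hsv[...,0]>=a)&(hsv[...,0]<=b)&(Z>.05)&(Z<.1); print(nm,m.sum(),P[m].mean(0) if m.any() else 0)
    hd=foot&(Z>.2)&(Z<.4); print("head",hd.sum(),P[hd].mean(0),P[hd].min(0),P[hd].max(0))
    v,u=np.nonzero(hd);print(u.min(),u.max(),v.min(),v.max())
    c=foot&(Z>.03)&(Z<.2);print("col",c.sum(),P[c].mean(0))
    y0,y1,x0,x1=v.min()-15,v.max()+45,u.min()-20,u.max()+40
    np.save(n+"P.npy",P); cv2.imwrite(f"pics/{n}_head.png",cv2.resize(p[y0:y1,x0:x1,::-1],None,fx=5,fy=5)); print("crop",x0,y0)
a=cv2.imread("pics/top0.png")[145:240,335:460]; cv2.imwrite("pics/crop_tubes.png",cv2.resize(a,None,fx=5,fy=5))
E
```

```text
top block 2344 [ 342  156  109   27 2344] ((664.5291748046875, -92.80558776855469), (62.85929489135742, 298.50433349609375), 3.444766044616699) medz 0.09021644039815901
top foot 1205 [ 235  123   53   54 1205] ((737.1768188476562, 294.1708984375), (130.41368103027344, 120.28692626953125), 22.81525230407715) medz 0.01633683332846836
yel 75 [ 0.5481 -0.0973  0.0752]
red 69 [ 0.5407 -0.0029  0.0762]
blu 26 [ 0.5511 -0.1957  0.0767]
head 1469 [0.7091 0.2878 0.3189] [0.6452 0.235  0.2651] [0.7774 0.3452 0.3502]
221 269 95 155
col 258 [0.5472 0.1856 0.0342]
crop 201 80
side block 1430 [ 244  191   30   72 1430] ((668.1632080078125, -82.53994750976562), (62.91011047363281, 307.28094482421875), 3.853792190551758) medz 0.0899042010795883
side foot 1634 [ 183  320   55   46 1634] ((739.0720825195312, 300.43609619140625), (129.9121551513672, 126.56310272216797), 22.725570678710938) medz 0.01568340776719057
yel 61 [ 0.5926 -0.1159  0.0719]
red 57 [0.5422 0.0041 0.0726]
blu 23 [ 0.5526 -0.1854  0.0748]
head 1908 [0.715  0.3014 0.3063] [0.6466 0.2365 0.201 ] [0.7808 0.349  0.3512]
174 233 248 302
col 770 [0.7159 0.2468 0.0784]
crop 154 233
```

View pics/side_head.png

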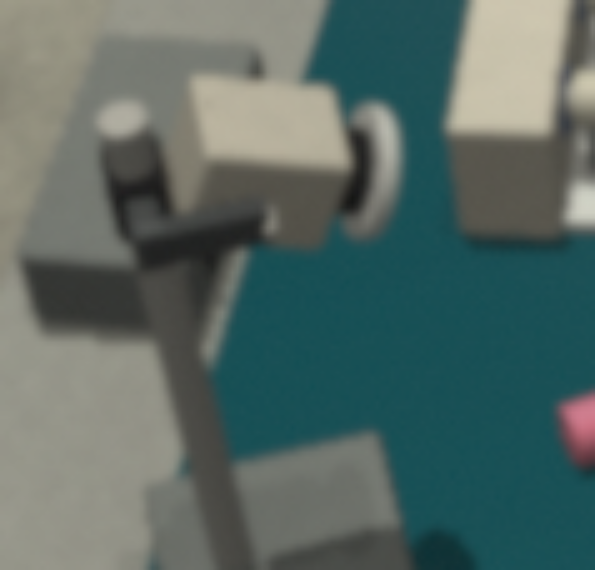

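View pics/crop_tubes.png

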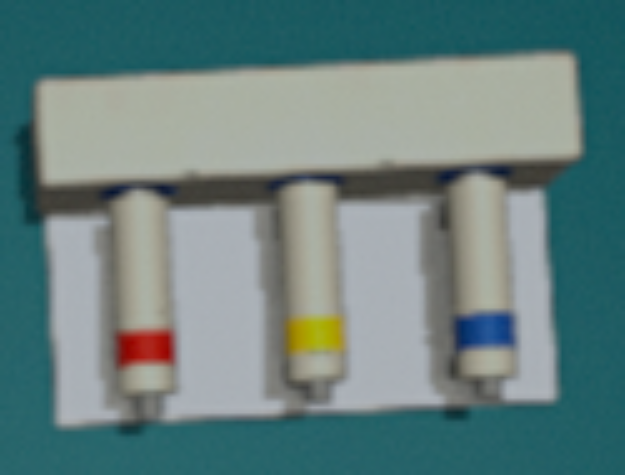

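Run:
```python
from h import *
from scipy.optimize import least_squares
np.set_printoptions(precision=4,suppress=True)
yaw=np.deg2rad(22.8); ex=np.array([np.cos(yaw),np.sin(yaw),0]); ey=np.array([-np.sin(yaw),np.cos(yaw),0])
C=np.array([.738,.297,0])
for n in("top","side"):
    P=np.load(n+"P.npy").reshape(-1,3);d=np.load(n+"0.npz")["d"].ravel()
    Q=P-C; x=Q@ex;y=Q@ey;z=P[:,2]
    m=(d>0)&(abs(y)<.06)&(abs(x)<.16)&(z>.2)&(z<.37)
    print(n,m.sum(),"y range",np.percentile(y[m],[1,50,99]))
    # top profile in x bins near y centre
    for a in np.arange(-.12,.1,.01):
        k=m&(x>=a)&(x<a+.01)
        if k.sum()>3: print("%.3f n%d zmax %.4f zmin %.4f y %.3f..%.3f"%(a+.005,k.sum(),np.percentile(z[k],97),z[k].min(),y[k].min(),y[k].max()))
```

```text
top 1469 y range [-0.0291  0.0018  0.0397]
-0.095 n51 zmax 0.3108 zmin 0.2926 y -0.026..0.022
-0.085 n79 zmax 0.3075 zmin 0.2819 y -0.033..0.029
-0.075 n123 zmax 0.3145 zmin 0.2722 y -0.032..0.029
-0.065 n122 zmax 0.3209 zmin 0.2651 y -0.029..0.027
-0.055 n120 zmax 0.3247 zmin 0.2780 y -0.029..0.026
-0.045 n121 zmax 0.3294 zmin 0.3183 y -0.029..0.027
-0.035 n139 zmax 0.3338 zmin 0.2742 y -0.029..0.043
-0.025 n150 zmax 0.3378 zmin 0.2950 y -0.029..0.044
-0.015 n137 zmax 0.3413 zmin 0.2975 y -0.029..0.040
-0.005 n41 zmax 0.3372 zmin 0.3066 y -0.028..0.040
0.005 n43 zmax 0.3147 zmin 0.2929 y -0.029..0.040
0.015 n201 zmax 0.3472 zmin 0.2906 y -0.018..0.040
0.025 n108 zmax 0.3483 zmin 0.2902 y -0.018..0.040
0.035 n34 zmax 0.3484 zmin 0.2919 y -0.018..0.037
side 1908 y range [-0.0262  0.0141  0.0426]
-0.095 n19 zmax 0.3086 zmin 0.2999 y -0.017..0.017
-0.085 n94 zmax 0.3085 zmin 0.2742 y -0.028..0.033
-0.075 n103 zmax 0.3086 zmin 0.2621 y -0.034..0.032
-0.065 n127 zmax 0.3178 zmin 0.2516 y -0.026..0.029
-0.055 n128 zmax 0.3220 zmin 0.2705 y -0.033..0.030
-0.045 n149 zmax 0.3277 zmin 0.2620 y -0.031..0.031
-0.035 n150 zmax 0.3313 zmin 0.2669 y -0.029..0.043
-0.025 n154 zmax 0.3356 zmin 0.2718 y -0.030..0.045
-0.015 n155 zmax 0.3397 zmin 0.2876 y -0.029..0.043
-0.005 n156 zmax 0.3401 zmin 0.2884 y -0.029..0.043
0.005 n119 zmax 0.3248 zmin 0.2889 y -0.027..0.044
0.015 n161 zmax 0.3460 zmin 0.2010 y -0.029..0.044
0.025 n225 zmax 0.3481 zmin 0.2024 y -0.012..0.045
0.035 n163 zmax 0.3471 zmin 0.2018 y -0.016..0.044
0.045 n5 zmax 0.3154 zmin 0.3002 y -0.014..0.009
```

Side crop: the ring light faces the robot and down, centred near crop pixel (373,170), with the box top sloping about 0.4 rad. Tubes crop: left to right red, yellow, blue. The middle one, with its band at crop (315,335), is the yellow tube, seated on the spigot with its tail towards the robot.

```bash
cat >> h.py <<'E'
def rz(a): return np.array([[np.cos(a),-np.sin(a),0],[np.sin(a),np.cos(a),0],[0,0,1]])
def ryup(t): return np.array([[np.cos(t),0,-np.sin(t)],[0,1,0],[np.sin(t),0,np.cos(t)]])
YM=np.deg2rad(3.5); YC=np.deg2rad(22.8); T=0.40
S=1.0
def tool(Rt,s): return Rt@np.diag([s,-s,-1.])     # tool axes for tube axes Rt
mid=np.array([.576,-.0975,.060]); G=-.008; DZ=.004
RM=rz(YM); RC=rz(YC)@ryup(T)
def tcp(mid,Rt): return mid+Rt@np.array([G,0,DZ])
O=np.array([.738,.297,.3])+rz(YC)@np.array([-.029,-.0015,0])
focus=O-.16*RC[:,0]
E
python3 - <<'E'
from h import *
np.set_printoptions(precision=3,suppress=True)
s=sense();print(s["tcp_rot"],s["finger_gap"]);print("focus",focus)
m=focus-.055*RC[:,0]
for f in(1,-1):
    for p,R in((tcp(mid,RM),RM),(tcp(mid,RM)+[-.045,0,.2],RM),(np.array([.13,.48,.42]),rz(YM)),(tcp(m,RC),RC),(tcp(m-.1*RC[:,0],RC),RC)):
        print(f,p,inverse_kinematics(p,tool(R,f)))
E
```

```text
[[-0.969  0.247 -0.   ]
 [ 0.247  0.969 -0.002]
 [-0.    -0.002 -1.   ]] 0.08514328637887913
focus [0.576 0.227 0.238]
1 [ 0.568 -0.098  0.064] [-0.437  0.662  0.742  1.963 -0.642  0.766 -0.827]
1 [ 0.523 -0.098  0.264] [-0.685  0.332  1.003  1.902 -0.317  1.078 -1.064]
1 [0.13 0.48 0.42] None
1 [0.521 0.204 0.217] [-0.917  0.183  0.518  2.137 -0.184  0.451 -1.448]
1 [0.436 0.168 0.178] [-0.999  0.083  0.558  2.362 -0.077  0.31  -1.555]
-1 [ 0.568 -0.098  0.064] [-0.152  0.563  0.332  1.948 -0.282  0.676  1.986]
-1 [ 0.523 -0.098  0.264] [-0.511  0.271  0.756  1.895 -0.212  1.057  1.964]
-1 [0.13 0.48 0.42] [-1.279  0.073 -0.121  1.691  0.009  1.378  0.231]
-1 [0.521 0.204 0.217] [-0.667  0.173  0.232  2.125 -0.048  0.449  1.561]
-1 [0.436 0.168 0.178] [-0.767  0.083  0.308  2.352  0.003  0.312  1.501]
```

Run:
```python
from h import *
np.set_printoptions(precision=4,suppress=True)
R=tool(RM,-1)
movep(np.array([.13,.48,.42]),R); movep(np.array([.42,.2,.42]),R)
g=tcp(mid,RM)
movep(g+[-.0,0,.20],R); command_gripper(.065,40)
print(sense()["position"],sense()["time_s"],sense()["joint_pos"])
p,d=camera("side"); cv2.imwrite("pics/s1.png",cv2.resize(p[150:330,180:400,::-1],None,fx=3,fy=3))
```

```text
[ 0.5681 -0.0974  0.2643] 4.2667 [-0.4387  0.3476  0.6939  1.7952 -0.2491  1.0874  1.9756]
```

View pics/s1.png

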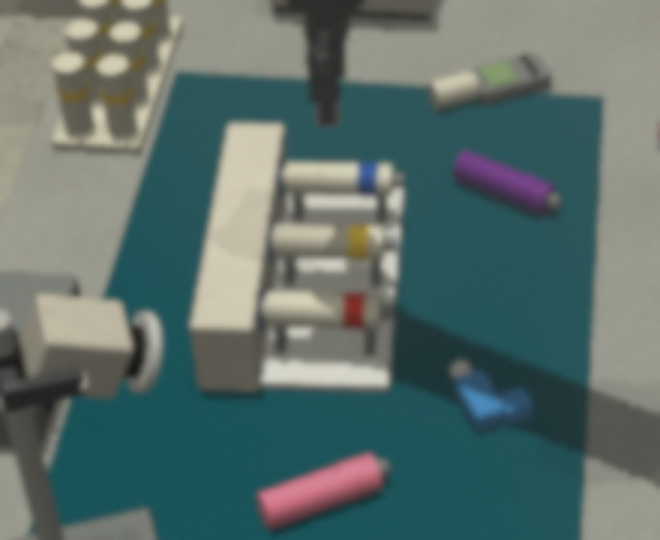

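The gripper hangs above the manifold. The yellow band is at about (299,231) in the full side view, and nothing has moved. I'll cross-check the tube's y from this view, then grasp.

Run:
```python
from h import *
np.set_printoptions(precision=4,suppress=True)
q=onplane("side",[[299.3,230.7]],.072)[0]-[0,.012,0]
line=mid+RM[:,0]*-.03
print("side band",q,"expected",line)
g=tcp(mid,RM)
if np.linalg.norm((q-line)[:2])<.008:
    print(move_l(g+[0,0,.03],feed=.15), move_l(g,feed=.06,until_force=8), sense()["position"])
    command_gripper(0.0,45); s=sense(); print(s["finger_gap"],s["gripper_force"],s["wrist_force"],s["time_s"])
```

```text
side band [ 0.5486 -0.0978  0.072 ] expected [ 0.5461 -0.0993  0.06  ]
False False [ 0.568  -0.0981  0.0638]
0.031848966231424254 46.45214251242578 [-0.1069 -2.4853  2.6482] 6.6417
```

Run:
```python
from h import *
np.set_printoptions(precision=4,suppress=True)
p0=sense()["position"]
move_l(p0-.045*RM[:,0],feed=.06); s=sense(); print(s["wrist_force"],s["finger_gap"])
move_l(s["position"]+[0,0,.22],feed=.12); s=sense(); print(s["wrist_force"],s["finger_gap"],s["position"])
m=focus-.055*RC[:,0]; R=tool(RC,-1)
movep(tcp(m-.08*RC[:,0]+[0,0,.03],RC),R); move_l(tcp(m-.015*RC[:,0],RC),feed=.06); sleep(.3)
s=sense(); print(s["position"],s["finger_gap"],s["gripper_force"],s["time_s"])
for n in("top","side"):
    p,d=camera(n); np.savez(n+"1.npz",p=p,d=d); a=p[70:240,200:400] if n=="top" else p[200:380,150:400]
    cv2.imwrite(f"pics/{n}2.png",cv2.resize(a[:,:,::-1],None,fx=3,fy=3))
```

```text
[ 2.2902 -2.9495  2.9485] 0.03216629743386633
[-0.4679 -0.5045 -0.5458] 0.031937857962895624 [ 0.5224 -0.1017  0.284 ]
[0.5082 0.1989 0.2111] 0.03169697189023768 46.071832578163594 12.1
```

View pics/side2.png

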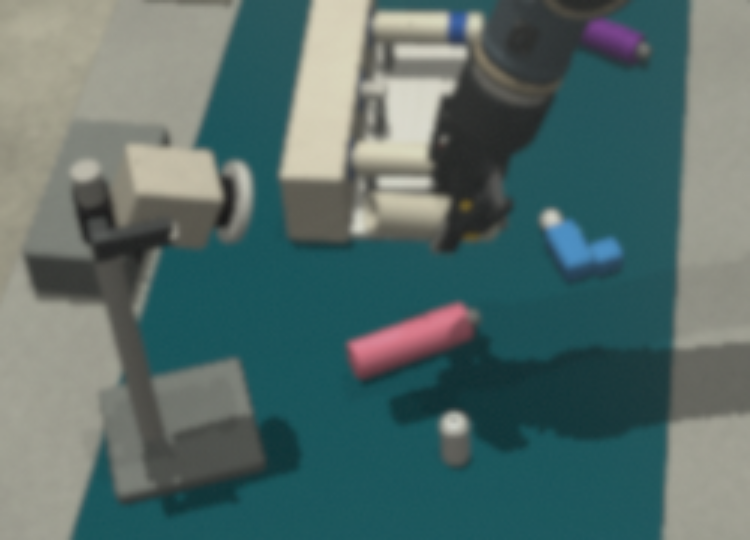

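View pics/top2.png

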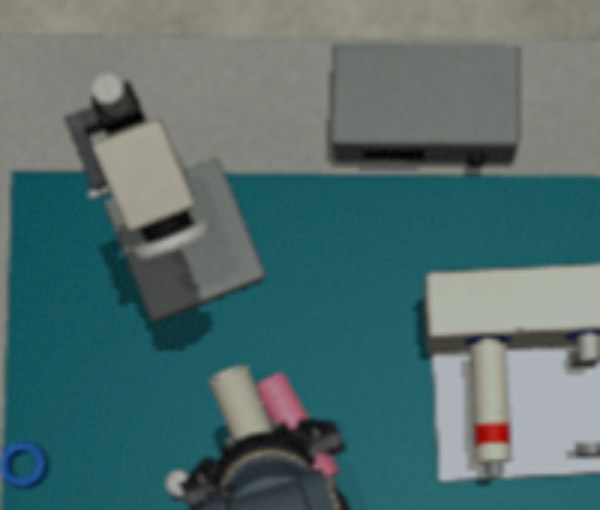

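Both views show the tube gripped, mouth towards the ring light: mouth at side crop (365,213) and top crop (231,373). The red tube is in place. I'll triangulate the ring light's centre and fit the tube axis from the depth.

Run:
```python
from h import *
from scipy.optimize import least_squares
np.set_printoptions(precision=4,suppress=True)
def tri(a,b):
    (o1,r1),(o2,r2)=rays("top",[a]),rays("side",[b]); r1=r1[0];r2=r2[0]
    t=np.linalg.lstsq(np.c_[r1,-r2],o2-o1,rcond=None)[0]; A=o1+t[0]*r1;B=o2+t[1]*r2; return (A+B)/2,np.linalg.norm(A-B)
print("ring",tri((257.3,150),(229.7,267)),"lens pred",O-.06*RC[:,0])
print("mouth",tri((277,194.3),(150+365/3,200+213/3)),"pred",focus-.015*RC[:,0])
pts=[];ht=[]
for n in("top","side"):
    f=np.load(n+"1.npz");P=cloud(n,f["d"]);hsv=cv2.cvtColor(f["p"],cv2.COLOR_RGB2HSV)
    q=(P-focus)@RC   # tube-ish coords
    m=(f["d"]>0)&(q[...,0]>-.055)&(q[...,0]<-.005)&(np.hypot(q[...,1],q[...,2])<.03)&(hsv[...,2]>110)&(hsv[...,1]<80)
    print(n,m.sum(),"xmax",np.sort(q[m][:,0])[-5:],"y",np.percentile(q[m][:,1],[3,97])); pts.append(q[m])
    f0=np.load(n+"0.npz");P=cloud(n,f0["d"]);h=(P-O)@RC
    k=(f0["d"]>0)&(abs(h[...,1])<.023)&(h[...,0]>-.025)&(h[...,0]<.03)&(h[...,2]>.018)&(h[...,2]<.05)
    a=h[k]; c=np.linalg.lstsq(np.c_[a[:,:2],np.ones(len(a))],a[:,2],rcond=None)[0]; print("top face slope, cross, offset",len(a),c)
q=np.vstack(pts)
def res(v):
    d=np.array([1,v[2],v[3]]);d/=np.linalg.norm(d); w=q-[0,v[0],v[1]]; return np.linalg.norm(np.cross(w,d),axis=1)-.017
r=least_squares(res,[0,0,0,0],loss="soft_l1",f_scale=.002); print("axis off y,z, slopes",r.x,np.abs(r.fun).mean())
```

```text
ring (array([0.6625, 0.2634, 0.2769]), np.float64(0.002059791641568406)) lens pred [0.6609 0.263  0.2766]
mouth (array([0.569 , 0.2204, 0.2252]), np.float64(0.005751951663368576)) pred [0.5633 0.2219 0.2319]
top 242 xmax [-0.0129 -0.0127 -0.0126 -0.0122 -0.0121] y [-0.0157  0.0139]
top face slope, cross, offset 497 [ 0.0143 -0.0072  0.0288]
side 244 xmax [-0.0091 -0.009  -0.0088 -0.0078 -0.0076] y [-0.0119  0.0181]
top face slope, cross, offset 322 [ 0.0127 -0.0084  0.0276]
axis off y,z, slopes [0.0009 0.0009 0.0448 0.0277] 0.0020120300142432083
```

The lens prediction agrees with the ring within 2 mm and the tube axis is aligned within about 0.05 rad. The mouth is about 11 mm short, so I'll advance that much and hand in.

Run:
```python
from h import *
np.set_printoptions(precision=4,suppress=True)
move_l(sense()["position"]+.011*RC[:,0],feed=.03); sleep(.5)
s=sense(); print(s["position"],s["finger_gap"],s["gripper_force"],abs(np.array(s["qd"])).max(),s["wrist_force"],s["time_s"])
f,d=camera("side"); q=(cloud("side",d)-focus)@RC; hsv=cv2.cvtColor(f,cv2.COLOR_RGB2HSV)
m=(d>0)&(abs(q[...,0])<.03)&(np.hypot(q[...,1],q[...,2])<.03)&(hsv[...,2]>110)&(hsv[...,1]<80); print(m.sum(),np.sort(q[m][:,0])[-5:])
print(finish_job())
```

```text
[0.5176 0.2028 0.2153] 0.03212927499310086 46.07126916758716 0.0014986458957464712 [-0.0701 -0.2168 -0.5407] 13.2167
182 [0.0027 0.0029 0.0031 0.0032 0.0033]
the job is handed in; nothing more can be done
None
```

I drew the yellow-banded tube off its spigot and handed the job in at about 13 s, with the robot holding it still in front of the camera, its mouth about 3 mm from the 100 mm point and the tube within about 0.05 rad of the line of sight (my own camera measurements; no verdict was returned).

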